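# Fetch the lathe chuck from behind the drying turnings

### The job

On the plywood rack three wooden pieces stand closely around the steel lathe chuck: stand all three upright on the black rubber mat, and only when all are there fetch the chuck and set it flat in the wooden cradle box. Then put each wooden piece back upright on the middle of the very felt pad it came from. Do not tip anything over, and leave the small round tin on the rack where it is.

Things in the scene. Friction and masses are not known exactly. Their poses are not given: they have to be found in the camera images.
- mill: Turned wooden pepper-mill body, loose, round and waisted, 125 mm tall: foot 52 mm across, waist 34 mm, head 44 mm across from 78 to 118 mm up (grip it there), top dome narrower. About 0.16 kg. Stands on mill_pad at the start. Origin: centre of its underside; z up its axis.
- candlestick: Turned wooden candlestick, loose, 130 mm tall: foot 62 mm across and 10 mm thick, thin stem 16 to 20 mm, cup 38 mm across from 92 to 130 mm up (grip it there). About 0.14 kg. Stands on candlestick_pad at the start. Origin: centre of its underside; z up its axis.
- blank: Square-sawn wooden turning blank, loose, standing on end, 48 x 48 mm and 115 mm tall, about 0.19 kg. Stands on blank_pad at the start. Origin: centre of its underside; z up, x and y square to its side faces.
- chuck: Steel lathe chuck, loose, a cylinder 58 mm across and 40 mm tall with four small jaws (within 24 mm of the axis) 8 mm higher on top, about 0.65 kg. Lies face up on the rack among the three wooden pieces, its side about 5 to 30 mm from them. Origin: centre of its underside; z up its axis.
- mill_pad: Round grey felt pad, 68 mm across and 4 mm thick, fixed on the rack (a plywood board 170 x 250 mm, 18 mm thick): home of the mill. Origin: centre of its underside, on the rack's top; its upper face is 4 mm higher. The rack is the same board for all pads; the three pads change places between starts.
- candlestick_pad: Round grey felt pad, 72 mm across and 4 mm thick, fixed on the rack: home of the candlestick. Origin: centre of its underside; its upper face is 4 mm higher.
- blank_pad: Square grey felt pad, 64 x 64 mm and 4 mm thick, fixed on the rack: home of the square blank. Origin: centre of its underside; its upper face is 4 mm higher.
- mat: Black rubber mat lying fixed on the table to one side of the rack, 260 mm (its x) by 100 mm (its y), 4 mm thick: side area for the three wooden pieces. Origin: centre of its underside.
- cradle: Dark wooden open box fixed on the table on the other side of the rack, for the chuck: outside 100 x 100 mm and 20 mm tall, walls 8 mm, so 84 x 84 mm inside; the inner floor is 8 mm above its underside. Origin: centre of its underside.
- tin: Small round metal tin, loose, 42 mm across and 24 mm tall, on one of the two robot-side corners of the rack (a small T-shaped key lies on the other). To be left alone. Origin: centre of its underside.
Mind the look-alikes: they are no part of the job. What is shaped like the blank but pink or yellow is not meant.

How it is judged (in metres and radians):
On the way, in this order (a step that is already met when the one before it is completed fails the run):
1. all three wooden pieces stand upright on the rubber mat at the same time (angle between each of mill, candlestick, blank's own z axis and vertical below 0.1 rad and linear speed of each of mill, candlestick, blank below 0.03 m/s and z of mill in the frame of mat between 0 and 0.009 m and x of mill in the frame of mat between -0.13 and 0.13 m and y of mill in the frame of mat between -0.05 and 0.05 m and z of candlestick in the frame of mat between 0 and 0.009 m and x of candlestick in the frame of mat between -0.13 and 0.13 m and y of candlestick in the frame of mat between -0.05 and 0.05 m and z of blank in the frame of mat between 0 and 0.009 m and x of blank in the frame of mat between -0.13 and 0.13 m and y of blank in the frame of mat between -0.05 and 0.05 m), for 0.2 s.
2. the chuck lies flat in the cradle box (angle between chuck's own z axis and vertical below 0.1 rad and linear speed of chuck below 0.03 m/s and z of chuck in the frame of cradle between 0.004 and 0.013 m and horizontal distance between chuck and cradle below 0.019 m), for 0.2 s.
At the end, for the whole second after the job is handed in: The chuck lies flat (within 0.1 rad) on the cradle's inner floor, its centre within 19 mm of the cradle's; each of the mill, candlestick and blank stands upright (within 0.1 rad) on its own felt pad, centre within 13 mm of the pad's centre; all at rest (all of step 2 and angle between each of mill, candlestick, blank's own z axis and vertical below 0.1 rad and linear speed of each of mill, candlestick, blank below 0.03 m/s and z of mill in the frame of mill_pad between 0 and 0.009 m and horizontal distance between mill and mill_pad below 0.013 m and z of candlestick in the frame of candlestick_pad between 0 and 0.009 m and horizontal distance between candlestick and candlestick_pad below 0.013 m and z of blank in the frame of blank_pad between 0 and 0.009 m and horizontal distance between blank and blank_pad below 0.013 m); the robot touches nothing.
It fails at once if a wooden piece or the chuck is tipped by more than 0.6 rad (angle between any of mill, candlestick, blank, chuck's own z axis and vertical above 0.6 rad).
It fails at once if the chuck is carried off while a wooden piece is still on its pad: the chuck is more than 30 mm from its start and not yet at the cradle, with a piece within 20 mm of its pad (distance of chuck from where it was at the start of the episode above 0.03 m and horizontal distance between chuck and cradle above 0.05 m and (horizontal distance between mill and mill_pad below 0.02 m or horizontal distance between candlestick and candlestick_pad below 0.02 m or horizontal distance between blank and blank_pad below 0.02 m)).
It fails at once if the tin is moved by more than 20 mm (distance of tin from where it was at the start of the episode above 0.02 m).
It also fails if it takes over 141 s, if anything falls off the work surface, if the arm or the gripper's body presses on something with over 40 N, if the wrist force passes 120 N, or if a joint passes its speed limit or range.

### The arm

A 7-joint arm with a two-finger parallel gripper is mounted at the origin on the work surface. World frame = base frame: x ahead of the robot, y to its left, z up, the work surface at z = 0. Lengths are in mm, angles in rad, forces in N, time in s.
With the tool pointing down it reaches from about 350 to 900 mm from the base axis. Payload 8.1 kg.
Tool frame: the origin (TCP) lies at the very end of the fingers, on their centre line; the grasp point (between the pads) lies 19 mm behind it; z points along the fingers, y is the line along which they close (so a half turn about z gives the same grasp; the last joint's range is limited). The gripper opens to 85 mm and grips with 20 to 120 N. Pads are 22 mm wide; open, the fingers measure 114 mm over their backs; the gripper's body (76 mm by 85 mm) begins 54 mm behind the grasp point. The pads swing forward as they close: fully open they stand 13 mm farther back than shut.
Start: joints at [1.181, 0.434, 0.025, 1.573, -0.012, 1.134, -0.075], TCP at [176.779, -599.492, 231.323] pointing down, gripper open.
Joint ranges: [-2.62, 2.62], [-0.44, 2.09], [-1.27, 1.32], [0.08, 2.57], [-1.32, 4.46], [0.12, 2], [-2.74, 2.74]. Speed limits (rad/s): [2.22, 2.22, 3.01, 3.01, 3.14, 3.14, 3.14].

### API

Orientations are given as a unit quaternion [w, x, y, z].
In Python, from cell import env gives the robot as it stands. The module is installed in compiled form; this text tells all that it offers.
- The arm moves only by the tool step_arm, never from a script. Its argument "targets" is a list of rows, each a list of 5 numbers: the opening, from 0 (shut) to 1 (fully open), then the shift along the tool's x, y, z in m, then the turn about the tool's z in degrees. In form: [[fingers, tx, ty, tz, yaw], ...]. A call has 1 to 20 rows; each row is the pose to reach, as a shift and turn from the pose commanded when the call began, along the tool's axes at that moment; what a row does not reach only later rows make up. A row lasts 1/8 s, in which the tool goes at most 62.5 mm and 10.7 degrees, less where a joint would pass 70% of its speed; a pose out of reach is approached as far as the arm can. A call with a gripper value outside its range is refused whole. The fingers move at their own pace and stop on an object; "grip_force" is the grip in N (left out, the last holds). Time passes only in rows, so rows that repeat a pose let the fingers close. It gives the time, the measured TCP pose, the force, the opening and the grip force at its end, in the units of the state.
- env.get_state(): the state, without advancing time (a new reading comes with each control period).
- env.capture(name): name is "side" or "top" or "wrist"; returns the picture (420x560x3 uint8, red, green, blue); there is no depth.
- env.get_calibration(name): a dict with "camera_matrix" (3x3 intrinsics, pixels), "view" (4x4, takes a point from world to camera coordinates). Camera axes: x right, y up, looking along -z (the intrinsics and any distortion apply to the point x, -y, -z); pixel columns grow to the right and rows downward; lengths in mm; the calibration is good to about 2 mm. A picture is of the moment at which its call begins: read the wrist's pose just before it. get_calibration takes no time and is no camera call; for the wrist camera it gives the pose at the moment of the call.
- env.sign_off(): hands the job in; it is judged then, once.
Trained networks look in the newest picture that a camera, given by its name, has taken for a name from the list of things; names that differ only in an ending like _2 or _b are one class to them, and where a whole thing is asked for, a point or a joint stands for the part that bears it (a point fixed in the world has none). Each returns a list of dicts, best first, with "confidence" (0 to 1); they miss things now and then, are a little off and sometimes report something else, mostly with a low value. They report only what shows in the picture. A call takes as long as a camera call. They do not tell look-alikes from the thing itself.
- env.spot_in(camera, target): "bbox" ([centre column, centre row, width, height] in pixels, round what is visible of it).
The state is a dict: "time": time; "joint_positions": joint angles; "joint_velocities": joint speeds; "joint_torque": joint torques, N m; "position": TCP position; "eef_rot": TCP orientation; "wrist_force": force on the tool from outside, world axes, zero at the start; "moment": the same for the moment, N m; "grip_width": opening from 0.0 (shut) to 1.0 (fully open); "grasp_force": force on a finger pad.
Only numpy, scipy, OpenCV 4.12 (cv2) and the standard library are available. Lean on these libraries where they do the work, as an engineer would, in place of code of your own. Each camera call takes 0.05 s, during which the arm holds its last target. There are 200 camera calls.

## Working session

There is one attempt and no reset: what is moved stays moved. The work goes in short steps, Python scripts to look and compute and a tool call to move; the robot and the scene stay as the last step left them, time stands still between calls to the robot, and variables do not carry over. Pictures are saved under pics/ and viewed, at most 14 in all, crops included, and the job is handed in when it is done.

Besides the shell and the picture viewer there is one more tool, called as a command line: name --pt "numbers of a row" for each row, then --argument value for the rest. step_arm: Moves the arm, as the interface text tells. Its arguments: {"type":"object","properties":{"targets":{"type":"array","items":{"type":"array","items":{"type":"number"}}},"grip_force":{"type":"number"}},"required":["targets"]}

```bash
mkdir -p pics
cat > h.py <<'E'
import numpy as np, cv2
from cell import env
def snap(cam,fn=None):
    im=env.capture(cam)
    if fn: cv2.imwrite('pics/'+fn,cv2.cvtColor(im,cv2.COLOR_RGB2BGR))
    return im
def proj(cam,P):
    c=env.get_calibration(cam);K=np.array(c['camera_matrix']);V=np.array(c['view'])
    p=np.c_[np.atleast_2d(P),np.ones(len(np.atleast_2d(P)))]@V.T
    q=np.c_[p[:,0],-p[:,1],-p[:,2]]@K.T
    return q[:,:2]/q[:,2:]
def back(cam,uv,z):
    c=env.get_calibration(cam);K=np.array(c['camera_matrix']);V=np.array(c['view'])
    d=np.linalg.inv(K)@np.array([uv[0],uv[1],1.]);d=np.array([d[0],-d[1],-d[2]])
    R=V[:3,:3];o=-R.T@V[:3,3];w=R.T@d
    return (o+w*(z-o[2])/w[2]).round(1)
E
python3 - <<'E'
from h import *
a=snap('top','top1.png');b=snap('side','side1.png')
s=env.get_state();print(s)
for c in('top','side'):
    k=env.get_calibration(c);print(c,{x:(np.array(y).round(3).tolist() if not isinstance(y,str) else y) for x,y in k.items()})
for n in 'mill candlestick blank chuck mill_pad candlestick_pad blank_pad mat cradle tin'.split():
    print(n,[( [round(v) for v in d['bbox']],round(d['confidence'],2)) for d in env.spot_in('top',n)[:3]])
E
```

```text
{'time': 0.1, 'joint_positions': array([ 1.18141592,  0.43512181,  0.02498209,  1.5739798 , -0.01159964,
        1.13398759, -0.07510041]), 'joint_velocities': array([ 0.00051503, -0.00198964, -0.00012226, -0.00279834, -0.00267133,
        0.00064505, -0.00097605]), 'joint_torque': array([ 3.59393372e-03, -6.71761823e+01,  1.02829333e+00, -3.16903138e+01,
        1.57440116e-02,  7.31289620e-03,  4.40891910e-07]), 'position': array([ 176.61474217, -599.07485775,  230.63427918]), 'eef_rot': array([-6.56800437e-04,  9.89742509e-01,  1.42861153e-01, -1.58990608e-04]), 'wrist_force': array([ 0.18278793, -0.05574593, -0.55044137]), 'moment': array([ 0.0092038 ,  0.02132151, -0.03918158]), 'grasp_force': 0.0, 'grip_width': 1.0035604600892305}
top {'camera_matrix': [[410.585, 0.0, 280.129], [0.0, 410.585, 206.991], [0.0, 0.0, 1.0]], 'view': [[-0.009, -1.0, -0.002, -9.871], [0.994, -0.009, 0.11, -563.542], [-0.11, -0.001, 0.994, -743.318], [0.0, 0.0, 0.0, 1.0]]}
side {'camera_matrix': [[381.111, 0.0, 280.79], [0.0, 381.111, 205.845], [0.0, 0.0, 1.0]], 'view': [[0.997, -0.072, 0.012, -550.728], [0.027, 0.521, 0.853, -65.373], [-0.067, -0.85, 0.522, -790.795], [0.0, 0.0, 0.0, 1.0]]}
mill [([314, 162, 34, 44], 0.63)]
candlestick [([314, 160, 30, 42], 0.7), ([234, 168, 35, 43], 0.6)]
blank [([275, 204, 33, 40], 0.93), ([224, 274, 40, 40], 0.87), ([329, 289, 42, 39], 0.66)]
chuck [([274, 167, 34, 34], 0.68)]
mill_pad [([307, 171, 32, 29], 0.74)]
candlestick_pad [([236, 168, 42, 26], 0.72)]
blank_pad [([274, 209, 33, 30], 0.75)]
mat [([429, 261, 55, 137], 0.91)]
cradle [([123, 249, 68, 61], 0.97)]
tin [([223, 218, 23, 23], 0.83)]
```

Run:
```python
import cv2
a=cv2.imread('pics/top1.png');cv2.imwrite('pics/top1c.png',cv2.resize(a[110:310,80:480],(800,400),interpolation=2))
```

```text
(no output)
```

View pics/top1c.png

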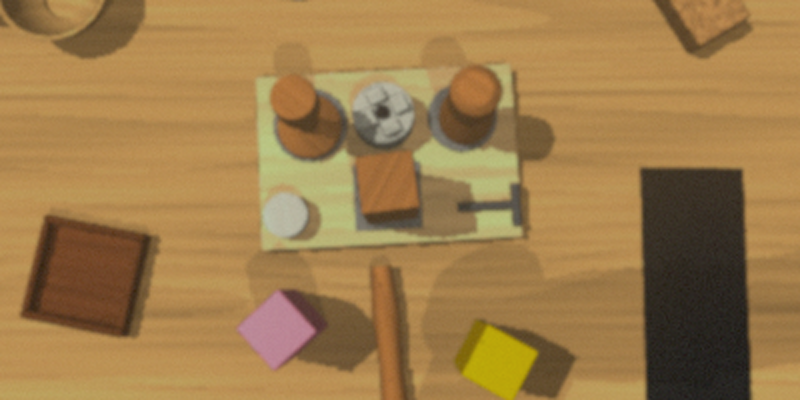

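View pics/side1.png

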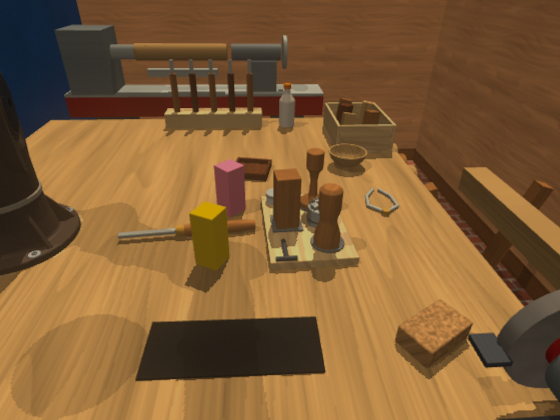

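Run:
```python
from h import *
f=lambda x,y,z:back('top',(80+x/2,110+y/2),z)
print('cand',f(295,97,152),'candpad',f(310,125,22))
print('mill',f(475,88,143),'pad',f(464,117,22))
print('blank',f(388,184,137),'edge',f(357,154,137),f(416,151,137),'pad',f(388,195,22))
print('chuck',f(384,113,58))
print('rack',f(257,75,18),f(513,65,18),f(262,249,18),f(522,237,18))
print('cradle',[f(*p,20) for p in((48,215),(152,235),(128,335),(23,316))],f(87,273,20))
print('tin',f(286,214,42),'pink',f(283,330,115),'yellow',f(500,358,115))
for p in((402,194),(451,194),(455,328),(404,328)):print('mat',back('top',p,4))
print('side mat',[back('side',p,4) for p in((154,320),(321,319),(324,369),(141,376))])
```

```text
cand [629.4  69.1 152. ] candpad [632.1  71.5  22. ]
mill [637.7 -76.9 143. ] pad [638.5 -76.9  22. ]
blank [560.   -5.1 137. ] edge [584.9  20.1 137. ] [587.  -28.2 137. ] pad [563.6  -3.2  22. ]
chuck [ 6.355e+02 -6.000e-01  5.800e+01]
rack [682.8 123.8  18. ] [ 690.5 -125.9   18. ] [513.3 117.3  18. ] [ 522.6 -130.5   18. ]
cradle [array([547.5, 321.6,  20. ]), array([527.5, 221.8,  20. ]), array([433.7, 242.1,  20. ]), array([452.2, 341.5,  20. ])] [492.  282.5  20. ]
tin [544.5  91.2  42. ] pink [442.1  82.8 115. ] yellow [417.8 -95.7 115. ]
mat [ 589.9 -253.6    4. ]
mat [ 589.  -349.5    4. ]
mat [ 333.5 -343.1    4. ]
mat [ 334.3 -246.9    4. ]
side mat [array([ 333.5, -244.9,    4. ]), array([ 598. , -258.9,    4. ]), array([ 587.6, -348.4,    4. ]), array([ 336.5, -343.4,    4. ])]
```

step_arm --pt "1 0 0 0 8" --pt "1 0 0 0 16.4" --pt "1 0 0 0 16.4" --grip_force 40

```text
time: 0.98
position: [176.9, -599.4, 231.3]
eef_rot: [0.0, 1.0, 0.001, -0.0]
wrist_force: [0.0, -0.4, -0.1]
grip_width: 1.002
grasp_force: 0.0
```

step_arm --pt "1 0.04 -0.045 -0.02 0" --pt "1 0.08 -0.09 -0.02 0" --pt "1 0.12 -0.135 -0.02 0" --pt "1 0.16 -0.18 -0.02 0" --pt "1 0.2 -0.225 -0.02 0" --pt "1 0.24 -0.27 -0.02 0" --pt "1 0.28 -0.315 -0.02 0" --pt "1 0.32 -0.36 -0.02 0" --pt "1 0.36 -0.405 -0.02 0" --pt "1 0.4 -0.45 -0.02 0" --pt "1 0.44 -0.495 -0.02 0" --pt "1 0.46 -0.522 -0.02 0" --pt "1 0.46 -0.522 -0.02 0" --pt "1 0.46 -0.522 -0.02 0"

```text
time: 2.72
position: [636.2, -78.2, 251.2]
eef_rot: [0.0, 1.0, 0.001, -0.0]
wrist_force: [-0.1, -0.3, 1.0]
grip_width: 1.0
grasp_force: 0.0
```

Run:
```python
from h import *
print(env.get_state()['position']);snap('wrist','w1.png')
print(proj('wrist',[[637.5,-77,147],[629.5,69,152],[560,-5,137],[635.5,-.6,58]]).round())
print(np.array(env.get_calibration('wrist')['view']).round(2).tolist())
```

```text
[636.19649414 -78.16103702 251.15409029]
[[277. 209.]
 [ 71. 222.]
 [187. 299.]
 [197. 187.]]
[[0.0, -1.0, 0.0, -78.55], [0.96, 0.0, -0.27, -570.35], [0.27, 0.0, 0.96, -572.9], [0.0, 0.0, 0.0, 1.0]]
```

View pics/w1.png

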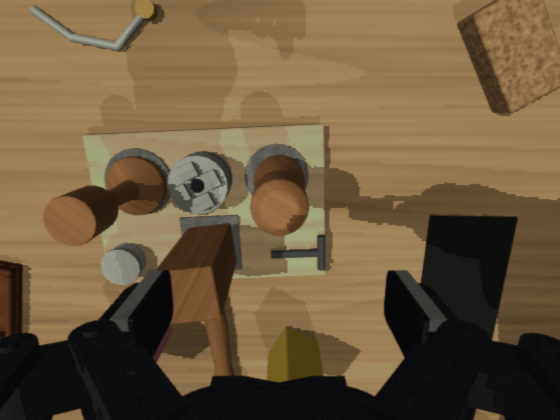

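step_arm --pt "1 0 0 0.02 0" --pt "1 0 0 0.04 0" --pt "1 0 0 0.06 0" --pt "1 0 0 0.08 0" --pt "1 0 0 0.1 0" --pt "1 0 0 0.12 0" --pt "1 0 0 0.14 0" --pt "1 0 0 0.15 0" --pt "1 0 0 0.15 0" --pt "0 0 0 0.15 0" --pt "0 0 0 0.15 0" --pt "0 0 0 0.15 0" --pt "0 0 0 0.15 0" --pt "0 0 0 0.15 0" --pt "0 0 0 0.15 0" --pt "0 0 0 0.15 0" --grip_force 40

```text
time: 4.78
position: [637.2, -77.6, 102.2]
eef_rot: [0.0, 1.0, 0.0, 0.001]
wrist_force: [-0.6, -0.9, 6.8]
grip_width: 0.501
grasp_force: 40.6
```

step_arm --pt "0 0 0 -0.01 0" --pt "0 0 0 -0.03 0" --pt "0 0 0 -0.055 0" --pt "0 0 0 -0.08 0" --pt "0 -0.01 0.02 -0.08 0" --pt "0 -0.02 0.05 -0.08 0" --pt "0 -0.03 0.085 -0.08 0" --pt "0 -0.04 0.12 -0.08 0" --pt "0 -0.055 0.155 -0.08 0" --pt "0 -0.065 0.185 -0.08 0" --pt "0 -0.075 0.205 -0.08 0" --pt "0 -0.077 0.22 -0.07 0" --pt "0 -0.077 0.22 -0.05 0" --pt "0 -0.077 0.22 -0.03 0" --pt "0 -0.077 0.22 -0.01 0" --pt "0 -0.077 0.22 0.005 0" --pt "0 -0.077 0.22 0.012 0" --pt "0 -0.077 0.22 0.012 0"

```text
time: 7.02
position: [559.6, -297.1, 88.9]
eef_rot: [-0.0, 1.0, 0.0, -0.0]
wrist_force: [-0.3, -0.0, -1.3]
grip_width: 0.504
grasp_force: 40.8
```

step_arm --pt "0 0 0 0.002 0" --pt "0 0 0 0.004 0" --pt "0 0 0 0.0045 0" --pt "0 0 0 0.0045 0" --pt "0 0 0 0.0045 0"

```text
time: 7.65
position: [559.7, -297.3, 84.9]
eef_rot: [0.0, 1.0, 0.0, 0.0]
wrist_force: [-0.4, -0.6, -1.6]
grip_width: 0.504
grasp_force: 40.8
```

step_arm --pt "0 0 0 0.001 0" --pt "0 0 0 0.0015 0" --pt "0.55 0 0 0.0015 0" --pt "0.7 0 0 0.0015 0" --pt "1 0 0 0.0015 0" --pt "1 0 0 0.0015 0" --pt "1 0 0 -0.01 0" --pt "1 0 0 -0.03 0" --pt "1 0 0 -0.06 0" --pt "1 0 0 -0.1 0" --pt "1 0 0 -0.145 0" --pt "1 0 -0.02 -0.165 0" --pt "1 0 -0.06 -0.165 0" --pt "1 0 -0.11 -0.165 0" --pt "1 0 -0.16 -0.165 0" --pt "1 0 -0.21 -0.165 0" --pt "1 0 -0.26 -0.165 0" --pt "1 0.001 -0.292 -0.165 0" --pt "1 0.001 -0.292 -0.165 0" --pt "1 0.001 -0.292 -0.165 0"

```text
time: 10.15
position: [560.1, -5.6, 249.7]
eef_rot: [0.0, 1.0, 0.0, -0.0]
wrist_force: [-0.7, -0.8, 0.0]
grip_width: 0.998
grasp_force: 0.0
```

Run:
```python
from h import *
print(env.get_state()['position']);snap('top','t2.png');snap('wrist','w2.png')
for n in ('mill','blank'):print([( [round(v) for v in d['bbox']],round(d['confidence'],2)) for d in env.spot_in('top',n)[:4]])
print(proj('top',[[559.6,-297.2,129],[559.6,-297.2,4]]))
print(proj('wrist',[[629.5,69,152],[584.9,20.1,137],[587,-28.2,137],[560,-5,137]]).round())
a=cv2.imread('pics/t2.png');cv2.imwrite('pics/t2c.png',cv2.resize(a[110:310,80:480],(800,400),interpolation=2))
```

```text
[560.07139108  -5.59694996 249.69095317]
[([441, 204, 40, 38], 0.55)]
[]
[[451.43698747 201.23800987]
 [424.98799169 209.1746832 ]]
[[163. 112.]
 [242. 175.]
 [309. 172.]
 [277. 209.]]
```

View pics/t2c.png

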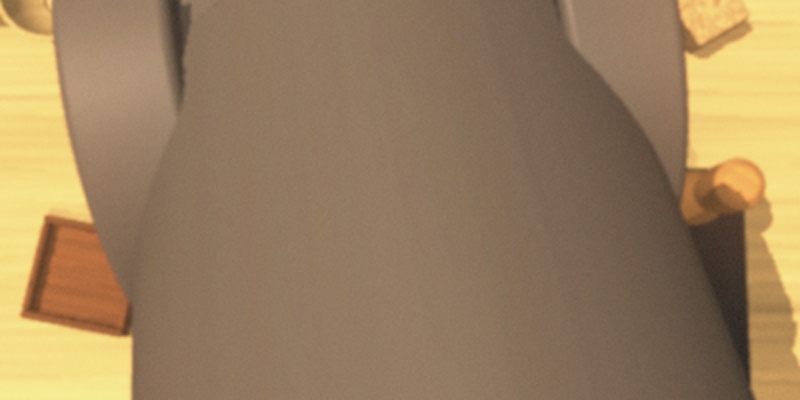

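View pics/w2.png

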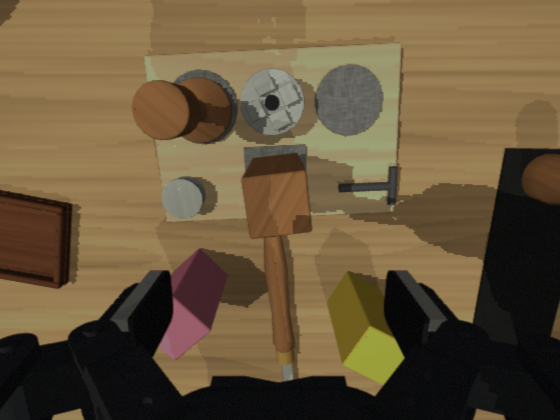

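step_arm --pt "1 0 0 0.02 -6" --pt "1 0 0 0.04 -6" --pt "1 0 0 0.06 -6" --pt "1 0 0 0.08 -6" --pt "1 0 0 0.1 -6" --pt "1 0 0 0.12 -6" --pt "1 0 0 0.14 -6" --pt "1 0 0 0.155 -6" --pt "1 0 0 0.158 -6" --pt "1 0 0 0.158 -6" --pt "0 0 0 0.158 -6" --pt "0 0 0 0.158 -6" --pt "0 0 0 0.158 -6" --pt "0 0 0 0.158 -6" --pt "0 0 0 0.158 -6" --pt "0 0 0 0.158 -6" --grip_force 40

```text
time: 12.35
position: [561.0, -5.4, 92.5]
eef_rot: [0.0, 0.999, 0.053, 0.001]
wrist_force: [-0.7, -0.9, 6.1]
grip_width: 0.559
grasp_force: 41.7
```

Run:
```python
from h import *
print(env.get_state()['position'])
```

```text
[560.99747779  -5.35177099  92.47214908]
```

step_arm --pt "0 0 0 -0.01 0" --pt "0 0 0 -0.03 0" --pt "0 0 0 -0.06 0" --pt "0 0 0 -0.09 0" --pt "0 -0.005 0.01 -0.11 0" --pt "0 -0.025 0.036 -0.11 0" --pt "0 -0.05 0.072 -0.11 0" --pt "0 -0.075 0.108 -0.11 0" --pt "0 -0.1 0.144 -0.11 0" --pt "0 -0.125 0.18 -0.11 0" --pt "0 -0.15 0.216 -0.11 0" --pt "0 -0.175 0.252 -0.11 0" --pt "0 -0.187 0.268 -0.11 0" --pt "0 -0.191 0.274 -0.1 0" --pt "0 -0.191 0.274 -0.07 0" --pt "0 -0.191 0.274 -0.04 0" --pt "0 -0.191 0.274 -0.01 0" --pt "0 -0.191 0.274 0.008 0" --pt "0 -0.191 0.274 0.015 0" --pt "0 -0.191 0.274 0.015 0"

```text
time: 14.85
position: [399.6, -297.2, 76.6]
eef_rot: [-0.0, 0.999, 0.053, -0.0]
wrist_force: [-0.3, 1.0, -2.1]
grip_width: 0.556
grasp_force: 41.6
```

step_arm --pt "0 0 0 0.0015 0" --pt "0 0 0 0.003 0" --pt "0 0 0 0.003 0" --pt "0 0 0 0.003 0" --pt "0.6 0 0 0.003 0" --pt "0.75 0 0 0.003 0" --pt "1 0 0 0.003 0" --pt "1 0 0 0.003 0" --pt "1 0 0 -0.01 0" --pt "1 0 0 -0.03 0" --pt "1 0 0 -0.06 0" --pt "1 0 0 -0.1 0" --pt "1 0 0 -0.145 0" --pt "1 0 0 -0.18 0" --pt "1 0 0 -0.18 6"

```text
time: 16.73
position: [400.7, -298.6, 260.8]
eef_rot: [0.002, 1.0, -0.001, 0.003]
wrist_force: [0.5, 0.2, -0.3]
grip_width: 0.998
grasp_force: 0.0
```

step_arm --pt "1 0.02 -0.032 0 0" --pt "1 0.05 -0.08 0 0" --pt "1 0.08 -0.128 0 0" --pt "1 0.11 -0.176 0 0" --pt "1 0.14 -0.224 0 0" --pt "1 0.17 -0.272 0 0" --pt "1 0.2 -0.32 0 0" --pt "1 0.22 -0.352 0 0" --pt "1 0.23 -0.367 0 0" --pt "1 0.23 -0.367 0 0" --pt "1 0.23 -0.367 0 0"

```text
time: 18.1
position: [628.7, 67.0, 257.0]
eef_rot: [0.001, 1.0, -0.001, -0.0]
wrist_force: [-0.5, -0.3, 0.5]
grip_width: 1.001
grasp_force: 0.0
```

Run:
```python
from h import *
s=env.get_state();print(s['position'],s['eef_rot'].round(3));snap('wrist','w3.png')
print(proj('wrist',[[629.5,69,152],[635.5,-.6,58]]).round())
```

```text
[628.66824524  67.00968122 257.00144279] [ 0.001  1.    -0.001 -0.   ]
[[276. 210.]
 [348. 178.]]
```

View pics/w3.png

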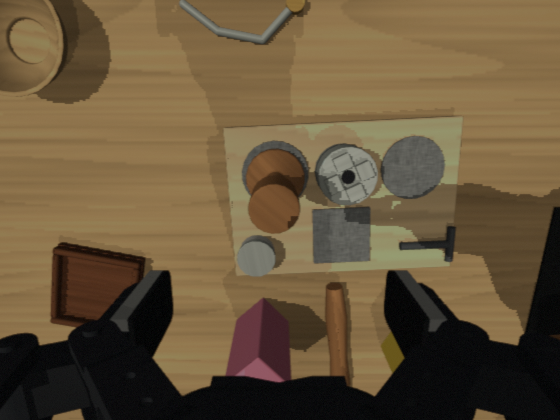

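Run:
```python
from h import *
for n,p in dict(mill=(413,166.5),blank=(341.5,235.5)).items(): print(n,back('wrist',p,22))
print('candpad', back('wrist',(275,174),22), back('wrist',(243,176),22),back('wrist',(308,174),22),back('wrist',(275,141),22))
print('chuck',back('wrist',(350,174.5),58))
```

```text
mill [641.  -75.9  22. ]
blank [563.5  -3.5  22. ]
candpad [633.3  70.8  22. ] [631.2 105.   22. ] [633.2  35.5  22. ] [668.   70.6  22. ]
chuck [638.8  -2.1  58. ]
```

step_arm --pt "1 0 -0.002 0.02 0" --pt "1 0 -0.002 0.04 0" --pt "1 0 -0.002 0.06 0" --pt "1 0 -0.002 0.08 0" --pt "1 0 -0.002 0.1 0" --pt "1 0 -0.002 0.12 0" --pt "1 0 -0.002 0.135 0" --pt "1 0 -0.002 0.142 0" --pt "1 0 -0.002 0.142 0" --pt "1 0 -0.002 0.142 0" --pt "0 0 -0.002 0.142 0" --pt "0 0 -0.002 0.142 0" --pt "0 0 -0.002 0.142 0" --pt "0 0 -0.002 0.142 0" --pt "0 0 -0.002 0.142 0" --pt "0 0 -0.002 0.142 0" --pt "0 0 -0.002 0.142 0" --grip_force 40

```text
time: 20.27
position: [629.4, 71.1, 115.1]
eef_rot: [0.0, 1.0, 0.0, 0.0]
wrist_force: [-1.2, -1.3, 5.2]
grip_width: 0.434
grasp_force: 40.4
```

step_arm --pt "0 0 0 -0.01 0" --pt "0 0 0 -0.03 0" --pt "0 0 0 -0.06 0" --pt "0 0 0 -0.09 0" --pt "0 0 0 -0.115 0" --pt "0 -0.006 0.015 -0.12 0" --pt "0 -0.02 0.05 -0.12 0" --pt "0 -0.04 0.1 -0.12 0" --pt "0 -0.06 0.15 -0.12 0" --pt "0 -0.08 0.2 -0.12 0" --pt "0 -0.1 0.25 -0.12 0" --pt "0 -0.12 0.295 -0.12 0" --pt "0 -0.135 0.335 -0.12 0" --pt "0 -0.145 0.36 -0.12 0" --pt "0 -0.149 0.369 -0.12 0" --pt "0 -0.149 0.369 -0.1 0" --pt "0 -0.149 0.369 -0.07 0" --pt "0 -0.149 0.369 -0.04 0" --pt "0 -0.149 0.369 -0.01 0" --pt "0 -0.149 0.369 0.005 0"

```text
time: 22.78
position: [479.4, -296.4, 108.0]
eef_rot: [-0.001, 1.0, 0.001, -0.001]
wrist_force: [-0.7, 0.3, -1.5]
grip_width: 0.435
grasp_force: 40.3
```

step_arm --pt "0 0 0 0.005 0" --pt "0 0 0 0.01 0" --pt "0 0 0 0.012 0" --pt "0 0 0 0.013 0" --pt "0 0 0 0.013 0" --pt "0 0 0 0.013 0"

```text
time: 23.52
position: [480.6, -298.0, 97.1]
eef_rot: [0.0, 1.0, 0.0, 0.0]
wrist_force: [0.6, -0.4, 0.4]
grip_width: 0.435
grasp_force: 40.4
```

step_arm --pt "0.5 0 0 0 0" --pt "0.65 0 0 0 0" --pt "1 0 0 0 0" --pt "1 0 0 0 0" --pt "1 0 0 -0.01 0" --pt "1 0 0 -0.03 0" --pt "1 0 0 -0.06 0" --pt "1 0 0 -0.1 0" --pt "1 0 0 -0.14 0" --pt "1 0.01 -0.02 -0.16 0" --pt "1 0.03 -0.06 -0.16 0" --pt "1 0.055 -0.11 -0.16 0" --pt "1 0.08 -0.16 -0.16 0" --pt "1 0.105 -0.21 -0.16 0" --pt "1 0.13 -0.26 -0.16 0" --pt "1 0.15 -0.29 -0.16 0" --pt "1 0.156 -0.297 -0.16 0" --pt "1 0.156 -0.297 -0.16 0" --pt "1 0.156 -0.297 -0.16 0"

```text
time: 25.9
position: [635.7, -2.7, 257.0]
eef_rot: [0.001, 1.0, -0.001, -0.0]
wrist_force: [0.2, -1.4, -0.0]
grip_width: 0.997
grasp_force: 0.0
```

Run:
```python
from h import *
s=env.get_state();print(s['position'],s['eef_rot'].round(3));snap('wrist','w4.png');snap('side','s4.png')
print(proj('wrist',[[636,-1,58],[638.8,-2.1,58]]).round())
print(proj('side',[[560,-297,129],[480.6,-298,134],[399.6,-297,119]]).round())
a=cv2.imread('pics/w4.png');b=cv2.imread('pics/s4.png')
cv2.imwrite('pics/ws4.png',np.hstack([cv2.resize(a,(400,300)),cv2.resize(b,(400,300))]))
```

```text
[635.70475529  -2.67338014 256.98984044] [ 0.001  1.    -0.001 -0.   ]
[[277. 185.]
 [278. 182.]]
[[304. 277.]
 [244. 277.]
 [183. 288.]]
```

View pics/ws4.png

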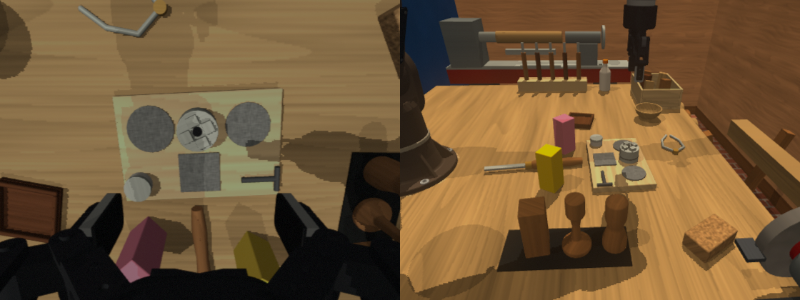

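step_arm --pt "1 0.002 0.001 0.03 0" --pt "1 0.002 0.001 0.06 0" --pt "1 0.002 0.001 0.09 0" --pt "1 0.002 0.001 0.12 0" --pt "1 0.002 0.001 0.145 0" --pt "1 0.002 0.001 0.17 0" --pt "1 0.002 0.001 0.19 0" --pt "1 0.002 0.001 0.21 0" --pt "1 0.002 0.001 0.219 0" --pt "1 0.002 0.001 0.222 0" --pt "1 0.002 0.001 0.222 0" --pt "0 0.002 0.001 0.222 0" --pt "0 0.002 0.001 0.222 0" --pt "0 0.002 0.001 0.222 0" --pt "0 0.002 0.001 0.222 0" --pt "0 0.002 0.001 0.222 0" --pt "0 0.002 0.001 0.222 0" --grip_force 80

```text
time: 28.12
position: [638.8, -1.3, 36.2]
eef_rot: [-0.0, 1.0, 0.0, 0.001]
wrist_force: [-1.4, 1.4, 8.0]
grip_width: 0.651
grasp_force: 84.0
```

Run:
```python
from h import *
s=env.get_state();print(s['position'],s['eef_rot'].round(3),s['grip_width'])
```

```text
[638.80255388  -1.31805451  36.18854149] [-0.     1.     0.     0.001] 0.6512566491486935
```

step_arm --pt "0 0 0 -0.01 0" --pt "0 0 0 -0.03 0" --pt "0 0 0 -0.06 0" --pt "0 0 0 -0.08 0" --pt "0 -0.008 -0.015 -0.08 0" --pt "0 -0.022 -0.042 -0.08 0" --pt "0 -0.043 -0.082 -0.08 0" --pt "0 -0.064 -0.122 -0.08 0" --pt "0 -0.085 -0.162 -0.08 0" --pt "0 -0.106 -0.202 -0.08 0" --pt "0 -0.127 -0.242 -0.08 0" --pt "0 -0.142 -0.27 -0.08 0" --pt "0 -0.149 -0.283 -0.08 0" --pt "0 -0.149 -0.283 -0.08 0" --pt "0 -0.149 -0.283 -0.08 0"

```text
time: 30.0
position: [489.7, 279.5, 114.5]
eef_rot: [0.001, 1.0, -0.001, -0.0]
wrist_force: [-0.1, -0.5, -6.2]
grip_width: 0.65
grasp_force: 86.1
```

Run:
```python
from h import *
s=env.get_state();print(s['position'],s['wrist_force'].round(1),s['grasp_force']);snap('wrist','w5.png')
C=[[547.5,321.6,20],[527.5,221.8,20],[433.7,242.1,20],[452.2,341.5,20],[490,282,20]]
print(proj('wrist',C).round())
```

```text
[489.65701867 279.52157595 114.51328241] [-0.1 -0.5 -6.2] 86.12245559692383
[[214. 130.]
 [366. 160.]
 [330. 288.]
 [193. 265.]
 [275. 215.]]
```

View pics/w5.png

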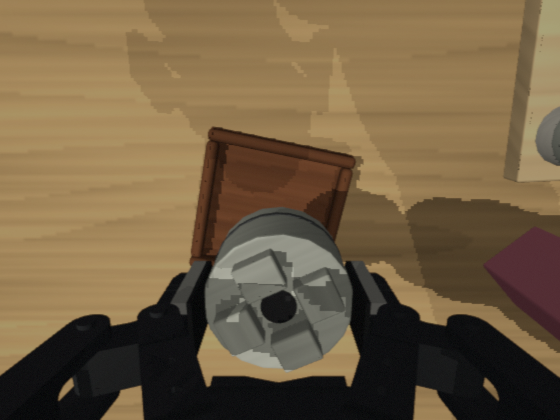

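Run:
```python
from h import *
print(env.get_state()['position'])
a=back('wrist',(210,127.5),20);b=back('wrist',(356,157),20);d=b-a;L=np.linalg.norm(d);u=d/L
n=np.array([u[1],-u[0],0]); n=n if n[0]<0 else -n
print(a,b,L,(a+b)/2+50*n, back('wrist',(191,263),20))
```

```text
[489.83288132 279.3942794  114.55284182]
[549.  324.1  20. ] [529.8 228.3  20. ] 97.70506639883115 [490.37490666 286.02548844  20.        ] [453.9 343.   20. ]
```

step_arm --pt "0 0.001 -0.005 0 0" --pt "0 0.001 -0.005 0.02 0" --pt "0 0.001 -0.005 0.04 0" --pt "0 0.001 -0.005 0.06 0" --pt "0 0.001 -0.005 0.075 0" --pt "0 0.001 -0.005 0.083 0" --pt "0 0.001 -0.005 0.087 0" --pt "0 0.001 -0.005 0.0885 0" --pt "0 0.001 -0.005 0.0885 0" --pt "0 0.001 -0.005 0.0885 0"

```text
time: 31.3
position: [490.3, 286.4, 26.7]
eef_rot: [-0.0, 1.0, 0.0, 0.0]
wrist_force: [-1.5, -0.2, -5.4]
grip_width: 0.648
grasp_force: 86.1
```

step_arm --pt "0 0 0.0015 0.001 0" --pt "0 0 0.0015 0.0015 0" --pt "0 0 0.0015 0.0015 0" --pt "0.7 0 0.0015 0.0015 0" --pt "0.8 0 0.0015 0.0015 0" --pt "1 0 0.0015 0.0015 0" --pt "1 0 0.0015 0.0015 0" --pt "1 0 0.0015 -0.01 0" --pt "1 0 0.0015 -0.03 0" --pt "1 0 0.0015 -0.06 0" --pt "1 0 0.0015 -0.1 0" --pt "1 0 0.0015 -0.15 0" --pt "1 0 0.0015 -0.2 0" --pt "1 0 0.0015 -0.23 0" --pt "1 0 0.0015 -0.23 0" --pt "1 0 0.0015 -0.23 0"

```text
time: 33.3
position: [489.7, 284.4, 256.1]
eef_rot: [0.0, 1.0, 0.0, -0.0]
wrist_force: [-0.0, -0.4, 0.5]
grip_width: 0.997
grasp_force: 0.0
```

Run:
```python
from h import *
s=env.get_state();print(s['position']);snap('wrist','w6.png')
C=[[549,324,20],[530,228,20],[434,245,20],[453,342,20],[490,285,20],[490,285,48]]
print(proj('wrist',C).round())
a=cv2.imread('pics/w6.png');cv2.imwrite('pics/w6c.png',cv2.resize(a[100:350,130:430],(600,500)))
```

```text
[489.67026709 284.40019512 256.12474707]
[[240. 121.]
 [333. 140.]
 [314. 227.]
 [226. 211.]
 [278. 177.]
 [278. 183.]]
```

View pics/w6c.png

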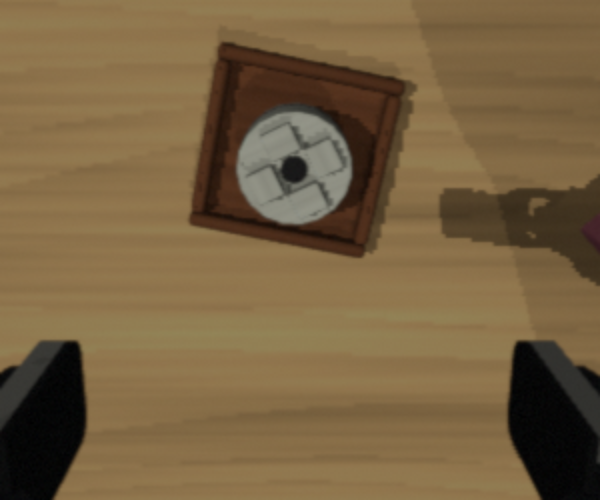

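step_arm --pt "1 0 0.03 0 0" --pt "1 0 0.08 0 0" --pt "1 0 0.13 0 0" --pt "1 0 0.18 0 0" --pt "1 0 0.23 0 0" --pt "1 0 0.28 0 0" --pt "1 0 0.33 0 0" --pt "1 0 0.38 0 0" --pt "1 -0.003 0.43 0 0" --pt "1 -0.005 0.48 0 0" --pt "1 -0.009 0.53 0 0" --pt "1 -0.009 0.57 0 0" --pt "1 -0.009 0.582 0 0" --pt "1 -0.009 0.582 0 0" --pt "1 -0.009 0.582 0 0" --pt "1 -0.009 0.582 0 0" --grip_force 40

```text
time: 35.35
position: [481.7, -295.8, 256.3]
eef_rot: [-0.0, 1.0, 0.001, 0.0]
wrist_force: [-0.1, -0.0, -0.2]
grip_width: 0.998
grasp_force: 0.0
```

Run:
```python
from h import *
s=env.get_state();print(s['position'],s['eef_rot'].round(3));snap('wrist','w7.png')
print(proj('wrist',[[480.6,-298,134],[559.7,-297.5,129],[399.6,-297.3,119]]).round())
```

```text
[ 481.71252788 -295.76491635  256.3443454 ] [-0.     1.     0.001  0.   ]
[[282. 206.]
 [282.  99.]
 [280. 292.]]
```

View pics/w7.png

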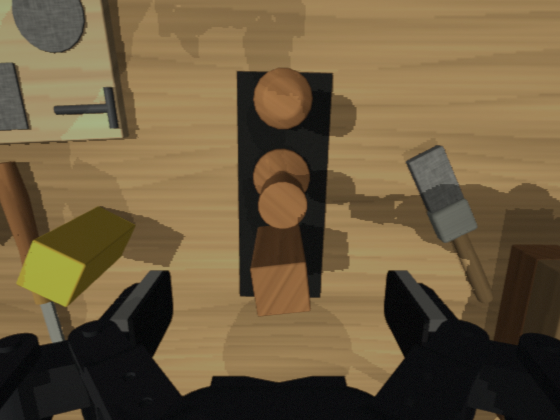

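step_arm --pt "1 -0.001 0.002 0.02 0" --pt "1 -0.001 0.002 0.045 0" --pt "1 -0.001 0.002 0.07 0" --pt "1 -0.001 0.002 0.095 0" --pt "1 -0.001 0.002 0.12 0" --pt "1 -0.001 0.002 0.14 0" --pt "1 -0.001 0.002 0.155 0" --pt "1 -0.001 0.002 0.159 0" --pt "1 -0.001 0.002 0.159 0" --pt "1 -0.001 0.002 0.159 0" --pt "0 -0.001 0.002 0.159 0" --pt "0 -0.001 0.002 0.159 0" --pt "0 -0.001 0.002 0.159 0" --pt "0 -0.001 0.002 0.159 0" --pt "0 -0.001 0.002 0.159 0" --pt "0 -0.001 0.002 0.159 0" --pt "0 -0.001 0.002 0.159 0" --grip_force 40

```text
time: 37.52
position: [480.5, -299.3, 97.6]
eef_rot: [0.0, 1.0, 0.0, 0.0]
wrist_force: [-1.5, 1.3, 5.3]
grip_width: 0.431
grasp_force: 40.1
```

Run:
```python
from h import *
s=env.get_state();print(s['position'],s['eef_rot'].round(3))
```

```text
[ 480.5203322  -299.30650308   97.64251793] [0. 1. 0. 0.]
```

step_arm --pt "0 0 0 -0.01 0" --pt "0 0 0 -0.035 0" --pt "0 0 0 -0.07 0" --pt "0 0 0 -0.105 0" --pt "0 0 0 -0.135 0" --pt "0 0.006 -0.015 -0.14 0" --pt "0 0.02 -0.05 -0.14 0" --pt "0 0.04 -0.1 -0.14 0" --pt "0 0.06 -0.15 -0.14 0" --pt "0 0.08 -0.2 -0.14 0" --pt "0 0.1 -0.25 -0.14 0" --pt "0 0.12 -0.295 -0.14 0" --pt "0 0.136 -0.335 -0.14 0" --pt "0 0.146 -0.36 -0.14 0" --pt "0 0.15 -0.37 -0.14 0" --pt "0 0.15 -0.37 -0.12 0" --pt "0 0.15 -0.37 -0.09 0" --pt "0 0.15 -0.37 -0.06 0" --pt "0 0.15 -0.37 -0.035 0" --pt "0 0.15 -0.37 -0.025 0"

```text
time: 40.02
position: [628.7, 69.7, 120.4]
eef_rot: [0.001, 1.0, -0.0, -0.002]
wrist_force: [-0.7, -0.2, -1.9]
grip_width: 0.43
grasp_force: 40.3
```

step_arm --pt "0 0 0 0.002 0" --pt "0 0 0 0.004 0" --pt "0 0 0 0.006 0" --pt "0 0 0 0.006 0" --pt "0 0 0 0.006 0" --pt "0 0 0 0.006 0"

```text
time: 40.78
position: [630.2, 70.8, 116.4]
eef_rot: [-0.0, 1.0, 0.0, 0.0]
wrist_force: [0.0, -0.6, -1.0]
grip_width: 0.433
grasp_force: 40.3
```

step_arm --pt "0 0 0 0.0006 0" --pt "0 0 0 0.001 0" --pt "0 0 0 0.001 0" --pt "0.5 0 0 0.001 0" --pt "0.65 0 0 0.001 0" --pt "1 0 0 0.001 0" --pt "1 0 0 0.001 0" --pt "1 0 0 -0.01 0" --pt "1 0 0 -0.03 0" --pt "1 0 0 -0.06 0" --pt "1 0 0 -0.1 0" --pt "1 0 0 -0.135 0" --pt "1 -0.01 0.05 -0.14 0" --pt "1 -0.02 0.1 -0.14 0" --pt "1 -0.03 0.155 -0.14 0" --pt "1 -0.04 0.21 -0.14 0" --pt "1 -0.05 0.265 -0.14 0" --pt "1 -0.06 0.32 -0.14 0" --pt "1 -0.0705 0.358 -0.14 0" --pt "1 -0.0705 0.368 -0.14 0"

```text
time: 43.28
position: [558.2, -301.1, 257.1]
eef_rot: [0.001, 1.0, -0.002, 0.0]
wrist_force: [0.6, 1.4, 0.6]
grip_width: 1.001
grasp_force: 0.0
```

step_arm --pt "1 0 0 0 0" --pt "1 0 0 0 0"

```text
time: 43.52
position: [560.7, -295.1, 256.5]
eef_rot: [-0.0, 1.0, 0.002, 0.0]
wrist_force: [0.1, 0.3, 0.4]
grip_width: 1.001
grasp_force: 0.0
```

step_arm --pt "1 0 0 0.02 0" --pt "1 0 0 0.045 0" --pt "1 0 0 0.07 0" --pt "1 0 0 0.095 0" --pt "1 0 0 0.12 0" --pt "1 0 0 0.145 0" --pt "1 0 0 0.162 0" --pt "1 0 0 0.171 0" --pt "1 0 0 0.171 0" --pt "1 0 0 0.171 0" --pt "0 0 0 0.171 0" --pt "0 0 0 0.171 0" --pt "0 0 0 0.171 0" --pt "0 0 0 0.171 0" --pt "0 0 0 0.171 0" --pt "0 0 0 0.171 0" --pt "0 0 0 0.171 0" --grip_force 40

```text
time: 45.65
position: [560.2, -297.6, 85.9]
eef_rot: [0.0, 1.0, 0.0, 0.0]
wrist_force: [-0.3, -0.5, 6.3]
grip_width: 0.507
grasp_force: 40.7
```

Run:
```python
from h import *
s=env.get_state();print(s['position'],s['eef_rot'].round(3))
```

```text
[ 560.16763714 -297.64998048   85.89862592] [0. 1. 0. 0.]
```

step_arm --pt "0 0 0 -0.01 0" --pt "0 0 0 -0.03 0" --pt "0 0 0 -0.06 0" --pt "0 0 0 -0.085 0" --pt "0 0.006 -0.02 -0.09 0" --pt "0 0.018 -0.05 -0.09 0" --pt "0 0.03 -0.085 -0.09 0" --pt "0 0.042 -0.12 -0.09 0" --pt "0 0.055 -0.155 -0.09 0" --pt "0 0.066 -0.185 -0.09 0" --pt "0 0.074 -0.207 -0.09 0" --pt "0 0.078 -0.218 -0.09 0" --pt "0 0.0785 -0.2205 -0.085 0" --pt "0 0.0785 -0.2205 -0.065 0" --pt "0 0.0785 -0.2205 -0.045 0" --pt "0 0.0785 -0.2205 -0.03 0" --pt "0 0.0785 -0.2205 -0.022 0" --pt "0 0.0785 -0.2205 -0.019 0" --pt "0 0.0785 -0.2205 -0.019 0" --pt "0 0.0785 -0.2205 -0.019 0"

```text
time: 48.15
position: [638.6, -76.7, 104.9]
eef_rot: [0.0, 1.0, 0.0, 0.0]
wrist_force: [0.2, -1.0, -1.4]
grip_width: 0.505
grasp_force: 40.8
```

step_arm --pt "0 0 0 0.0008 0" --pt "0 0 0 0.0012 0" --pt "0 0 0 0.0012 0" --pt "0.57 0 0 0.0012 0" --pt "0.7 0 0 0.0012 0" --pt "1 0 0 0.0012 0" --pt "1 0 0 0.0012 0" --pt "1 0 0 -0.01 0" --pt "1 0 0 -0.03 0" --pt "1 0 0 -0.06 0" --pt "1 0 0 -0.1 0" --pt "1 0 0 -0.135 0" --pt "1 -0.03 0.028 -0.15 0" --pt "1 -0.07 0.065 -0.15 0" --pt "1 -0.11 0.101 -0.15 0" --pt "1 -0.15 0.138 -0.15 -3" --pt "1 -0.19 0.175 -0.15 -6" --pt "1 -0.225 0.207 -0.15 -6" --pt "1 -0.239 0.2205 -0.15 -6" --pt "1 -0.239 0.2205 -0.15 -6"

```text
time: 50.65
position: [398.3, -298.6, 255.2]
eef_rot: [0.0, 0.999, 0.051, 0.0]
wrist_force: [0.5, -0.2, 0.1]
grip_width: 1.005
grasp_force: 0.0
```

step_arm --pt "1 0 0 0 0" --pt "1 0 0 0 0" --pt "1 0 0 0 0"

```text
time: 51.02
position: [400.0, -296.7, 254.2]
eef_rot: [-0.0, 0.999, 0.053, -0.0]
wrist_force: [-0.9, -0.0, -0.1]
grip_width: 1.0
grasp_force: 0.0
```

Run:
```python
from h import *
s=env.get_state();print(s['position'],s['eef_rot'].round(3))
```

```text
[ 399.96278783 -296.65714436  254.24836694] [-0.     0.999  0.053 -0.   ]
```

Descend to 74.5.

step_arm --pt "1 0 0 0.02 0" --pt "1 0 0 0.045 0" --pt "1 0 0 0.07 0" --pt "1 0 0 0.095 0" --pt "1 0 0 0.12 0" --pt "1 0 0 0.145 0" --pt "1 0 0 0.165 0" --pt "1 0 0 0.178 0" --pt "1 0 0 0.179 0" --pt "1 0 0 0.179 0" --pt "0 0 0 0.179 0" --pt "0 0 0 0.179 0" --pt "0 0 0 0.179 0" --pt "0 0 0 0.179 0" --pt "0 0 0 0.179 0" --pt "0 0 0 0.179 0" --pt "0 0 0 0.179 0"

```text
time: 53.15
position: [399.7, -297.7, 75.9]
eef_rot: [0.0, 0.999, 0.052, 0.0]
wrist_force: [-0.4, -0.2, 6.8]
grip_width: 0.556
grasp_force: 40.9
```

Run:
```python
from h import *
s=env.get_state();p=s['position'];print(p,s['eef_rot'].round(3))
a=2*np.arctan2(s['eef_rot'][2],s['eef_rot'][1]);dx,dy=562-p[0],-4.7-p[1]
print(a,dx*np.cos(a)+dy*np.sin(a),dx*np.sin(a)-dy*np.cos(a))
```

```text
[ 399.66367265 -297.69360852   75.91128352] [0.    0.999 0.052 0.   ]
0.10503122384098948 192.15866747562964 -274.359953940955
```

step_arm --pt "0 0 0 -0.01 0" --pt "0 0 0 -0.035 0" --pt "0 0 0 -0.07 0" --pt "0 0 0 -0.105 0" --pt "0 0.005 -0.01 -0.13 0" --pt "0 0.025 -0.036 -0.13 0" --pt "0 0.05 -0.072 -0.13 0" --pt "0 0.076 -0.108 -0.13 0" --pt "0 0.101 -0.144 -0.13 0" --pt "0 0.126 -0.18 -0.13 0" --pt "0 0.151 -0.216 -0.13 0" --pt "0 0.176 -0.252 -0.13 0" --pt "0 0.188 -0.268 -0.13 0" --pt "0 0.192 -0.2743 -0.125 0" --pt "0 0.192 -0.2743 -0.1 0" --pt "0 0.192 -0.2743 -0.07 0" --pt "0 0.192 -0.2743 -0.045 0" --pt "0 0.192 -0.2743 -0.028 0" --pt "0 0.192 -0.2743 -0.02 0" --pt "0 0.192 -0.2743 -0.02 0"

```text
time: 55.65
position: [561.5, -4.9, 95.4]
eef_rot: [0.0, 0.999, 0.052, 0.0]
wrist_force: [0.6, 0.3, -2.5]
grip_width: 0.56
grasp_force: 41.7
```

step_arm --pt "0 0 0 0.001 0" --pt "0 0 0 0.0015 0" --pt "0 0 0 0.0015 0" --pt "0 0 0 0.0015 0"

```text
time: 56.15
position: [561.6, -4.4, 94.0]
eef_rot: [0.0, 0.999, 0.053, 0.0]
wrist_force: [-0.3, 0.2, -1.0]
grip_width: 0.557
grasp_force: 41.7
```

Release, lift, and back away towards the robot/right side for a look.

step_arm --pt "0 0 0 0.0005 0" --pt "0 0 0 0.0005 0" --pt "0.6 0 0 0.0005 0" --pt "0.75 0 0 0.0005 0" --pt "1 0 0 0.0005 0" --pt "1 0 0 0.0005 0" --pt "1 0 0 -0.01 0" --pt "1 0 0 -0.03 0" --pt "1 0 0 -0.06 0" --pt "1 0 0 -0.1 0" --pt "1 0 0 -0.14 0" --pt "1 0 0 -0.18 0" --pt "1 0 0 -0.2 0" --pt "1 0 0 -0.2 0" --pt "1 0 0 -0.2 0"

```text
time: 58.02
position: [560.9, -4.4, 293.1]
eef_rot: [0.0, 0.999, 0.053, -0.001]
wrist_force: [-0.8, -0.1, -0.1]
grip_width: 1.0
grasp_force: 0.0
```

Run:
```python
from h import *
print(env.get_state()['position']);snap('wrist','w8.png')
a=cv2.imread('pics/w8.png');cv2.imwrite('pics/w8c.png',cv2.resize(a[30:280,100:450],(800,571)))
print(((proj('wrist',[[633,70.8,22],[640,-76.3,22],[563,-3.4,22],[630.5,70.5,152],[638.7,-77,147],[562,-4.7,137]])-[100,30])*16/7).round())
```

```text
[560.91854806  -4.44930989 293.11221939]
[[270. 162.]
 [573. 180.]
 [407. 321.]
 [207. 160.]
 [645. 183.]
 [410. 374.]]
```

View pics/w8c.png

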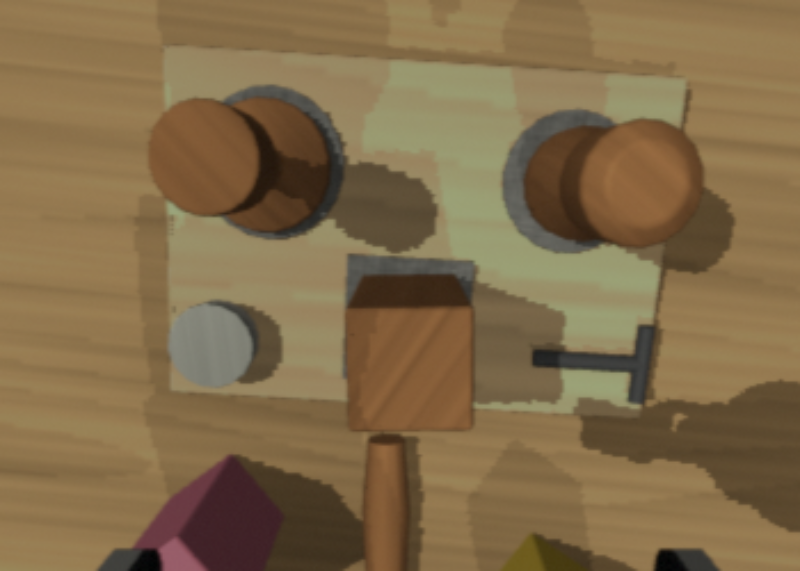

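```bash
python3 -c "
from cell import env
print(env.sign_off())"
```

```text
the job is handed in; nothing more can be done
None
```

The job is handed in at about 58 s of the 141 s allowed. The chuck lies flat in the cradle, and the mill, candlestick and blank are back upright on their own pads, each about 3 mm off centre by the last wrist image. I left the tin alone. `sign_off` returned no verdict, so I cannot confirm the score.

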